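# Release the eccentric lock and send the doming block under the bench press

## Task

On the jeweller's bench press, first turn the eccentric cam lock to its low point, by pushing the post on it with the fingertips until its lobe points straight away from the stop arm of the slide. Only then push the slide forward by its tail plate until it is fully home, so that the steel doming block riding on it comes under the press ram. Do not touch or lift the block, leave the cam low, and do not disturb the spools, tools and other things round about.

Things in the scene. Friction and masses are not known exactly. Their poses are not given: they have to be found in the camera images.
- fixture: Press base: aluminium plate 310 x 250 x 12 mm on the table. Origin in its underside, x = the slide's forward direction (away from the robot), y left, z up. The plate spans x -150 to 160, y -125 to 125 mm. The slide runs along x on the line y = -65 (right half); the cam is in the left half at x 15, y 65. The grey C-frame press stands at the far end of the slide's line.
- cam_pivot (a point): Axis of the eccentric cam, at the level of its top face (28 mm above the table); fixed to the plate. The cam is a round steel disc 68 mm across and 14 mm thick (z 14 to 28) whose centre lies 16 mm off this axis, so its rim is 50 mm from the axis at the lobe and 18 mm at the low side.
- cam (a joint): Angle of the cam in rad, growing anticlockwise from above. 0 (equally 6.28): low point, lobe straight forward along the plate's x, away from the slide's stop arm. 3.14: high point. Starts anywhere from 1.2 to 5.1 and turns either way (range -1.2 to 7.5): take the shorter way. Stiff (0.25 N m, about 7 N at the post); stays where it is left.
- cam_post (a point): Top centre of the upright round steel post on the cam's lobe, 13 mm across, rising 44 mm above the cam's top face (z 28 to 72), 36 mm from the pivot axis in the direction of the lobe. Pushing it sideways along its circle turns the cam.
- cam_lobe (a point): Point of the cam's rim farthest from its pivot (50 mm), on its top edge, beyond the post.
- slide (a joint): Travel of the follower slide in m: 0 fully back (start), 0.080 fully home against its end stop; grows forward along the plate's x. Friction about 2.5 N; it stays where it is left. With the cam at its high point the stop arm meets the cam's rim at 0.050; with the cam low the slide goes fully home.
- slide_tail (a point): Centre line of the rear face of the slide's upright tail plate, 54 mm above the table. The tail plate is 50 mm wide (y), 10 mm thick (x), from z 14 to 72, at the slide's rear end; push its rear face forward along the plate's x. With the slide fully back this face is at x -120, y -65 of the plate.
- slide_seat (a point): Centre of the block's seat on the slide, 24 mm above the table, 100 mm ahead of the tail plate's rear face; a rim 6 mm high surrounds it.
- block_center (a point): Centre of the doming block, a loose steel block 40 x 40 x 28 mm of about 0.34 kg sitting in the slide's seat (its top 52 mm above the table). Only to be carried along by the slide.
- spool_a: spool of wire, 60 mm across and 60 mm tall, standing just to the left of the press plate; not to be disturbed. Origin at the centre of its underside.
- spool_b: smaller spool, 48 mm across and 45 mm tall, standing further left; not to be disturbed. Origin at the centre of its underside.
- spool_c: larger spool, 64 mm across and 75 mm tall, standing to the right; not to be disturbed. Origin at the centre of its underside.
- punch: steel punch, 20 mm across and 50 mm tall, standing on the far half of the press plate; not to be disturbed. Origin at the centre of its underside.
- spare_block: 30 mm steel cube standing on the far left corner of the press plate; not to be disturbed. Origin at the centre of its underside.
- jar: glass jar with a metal cap, 52 mm across and 60 mm tall, standing just to the right of the press plate; not to be disturbed. Origin at the centre of its underside.
- hammer: hammer 220 mm long, lying to the left; not to be disturbed. Origin at the centre of its underside.
- pliers: pliers about 130 mm long, lying to the right; not to be disturbed. Origin at the centre of its underside.
- ram (a point): Lower end of the press ram, at x 60, y -65, z 60 mm of the plate; the ram is 22 mm across. The low press head hangs over x 40 to 155, y -87 to -43, z 70 to 94, with a flat cap up to z 99 over the ram; its column spans x 121 to 155, from the plate up to z 94. Fixed. With the slide home the block stands centred under the ram.
- slide_stop (a point): Front face of the slide's stop arm, opposite the cam: a flat bar 14 mm thick and 10 mm high (z 18 to 28) reaching left from the slide to y 90 of the plate. With the slide fully back this face is at x -85 of the plate; it moves with the slide.
Not all that is in view belongs to the job. Leave any orange, purple or yellow look-alike of the part that bears block_center alone.

How it is judged:
On the way, in this order (a step that is already met when the one before it is completed fails the run):
1. the cam is turned to its low point (within 0.5 rad) while the slide is still back (within 10 mm) (x of cam_lobe in the frame of fixture above 0.0589 m and value of joint slide below 0.01 m), for 0.2 s.
2. the slide is pushed home (within 4 mm) with the cam low (x of cam_lobe in the frame of fixture above 0.0589 m and value of joint slide above 0.076 m), for 0.2 s.
At the end, for the whole second after the job is handed in: The cam stands at its low point (within 0.5 rad), the slide is home (travel over 0.076 of 0.080 m), and the block sits at rest, upright, in its seat on the slide (within 8 mm) (all of step 2 and linear speed of block below 0.02 m/s and horizontal distance between block_center and slide_seat below 0.008 m and z of block_center in the frame of slide_seat below 0.018 m and angle between block_center's own z axis and vertical below 0.1 rad); the robot touches nothing.
It fails at once if the robot touches the block (contact force between any of the fingers, the arm and block above 0.5 N).
It fails at once if the block is lifted off its seat or tipped (z of block_center in the frame of slide_seat above 0.022 m or angle between block_center's own z axis and vertical above 0.25 rad).
It fails at once if a bystander is moved by more than 20 mm or knocked over (distance of any of spool_a, spool_b, spool_c, punch, spare_block, jar, hammer, pliers from where it was at the start of the episode above 0.02 m or angle between any of spool_a, spool_b, spool_c, punch, spare_block, jar, hammer, pliers's own z axis and vertical above 0.4 rad).
It also fails if it takes over 61 s, if anything falls off the work surface, if the arm or the gripper's body presses on something with over 40 N, if the wrist force passes 120 N, or if a joint passes its speed limit or range.

## Robot

A 7-joint arm with a two-finger parallel gripper is mounted at the origin on the work surface. World frame = base frame: x ahead of the robot, y to its left, z up, the work surface at z = 0. Lengths are in m, angles in rad, forces in N, time in s.
With the tool pointing down it reaches from about 0.425 to 0.95 m from the base axis. Payload 16.7 kg.
Tool frame: the origin (TCP) lies at the very end of the fingers, on their centre line; the grasp point (between the pads) lies 19 mm behind it (manip.tcp_to_grasp is the distance from the TCP to the grasp point, in m); z points along the fingers, y is the line along which they close (so a half turn about z gives the same grasp; the last joint's range is limited). The gripper opens to 94 mm and grips with 3 to 60 N. Pads are 16 mm wide; open, the fingers measure 119 mm over their backs; the gripper's body (75 mm by 177 mm) begins 78 mm behind the grasp point.
Start: joints at [-1.361, 0.426, 0.074, 1.606, -0.034, 1.111, -0.067], TCP at [0.237, 0.632, 0.205] pointing down, gripper open.
Joint ranges: [-2.85, 2.85], [-0.5, 2.14], [-1.23, 1.37], [0.21, 2.46], [-1.02, 4.16], [0.16, 2.05], [-2.73, 2.73]. Speed limits (rad/s): [1.89, 1.89, 2.39, 2.39, 3.01, 3.01, 3.01].

## Interface

Orientations are given as [roll, pitch, yaw] about the fixed x, y, z axes, in that order (R = Rz(yaw) Ry(pitch) Rx(roll)).
In Python, from workcell import manip, eyes gives the robot as it stands.
- The arm moves only by the shell command python3 -m crank 'ROWS' [FORCE]. ROWS is JSON, a list of rows, each an object of numbers: "dx", "dy", "dz": the shift along the tool's x, y, z scaled (see below); "ax", "ay", "az": the turn, a rotation vector about the tool's x, y, z scaled (see below); "jaw": the opening, from 0 (shut) to 1 (fully open). A call has 1 to 20 rows; each row is the pose to reach, as a shift and turn from the pose commanded when the call began, along the tool's axes at that moment; what a row does not reach only later rows make up. The controller multiplies each number of a shift by 30 cm and each number of a turn by 90 degrees. A row lasts 1/8 s, in which the tool goes at most 62.5 mm and 10.7 degrees, less where a joint would pass 70% of its speed; a pose out of reach is approached as far as the arm can. A call with a number of a shift or a turn outside -1 to 1 is refused whole. A call with a gripper value outside its range is refused whole. The fingers move at their own pace and stop on an object; FORCE is the grip in N (left out, the last holds). Time passes only in rows, so rows that repeat a pose let the fingers close. It gives the time, the measured TCP pose, the force, the opening and the grip force at its end, in the units of the state.
- manip.sense(): the state, without advancing time (a new reading comes with each control period).
- eyes.read_camera(name): name is "scene" or "top" or "wrist"; returns a dict with "image" (480x640x3 uint8, red, green, blue), "K" (3x3 intrinsics, pixels), "position" and "orientation" of the camera in the world; the wrist camera has in their place "mount" (4x4, takes a point from camera to tool coordinates, whose origin is the TCP and whose axes are the flange's). Camera axes: x right, y down, z forward; pixel columns grow to the right and rows downward; lengths in m; the calibration is good to about 2 mm. A picture is of the moment at which its call begins: read the wrist's pose just before it. There is no depth.
- manip.sign_off(): hands the job in; it is judged then, once.
The state is a dict: "clock": time; "q": joint angles; "joint_velocities": joint speeds; "joint_torque": joint torques, N m; "tcp_pos": TCP position; "eef_rot": TCP orientation; "ft_force": force on the tool from outside, world axes, zero at the start; "moment": the same for the moment, N m; "finger_gap": opening from 0.0 (shut) to 1.0 (fully open); "grasp_force": force on a finger pad.
Only numpy, scipy, OpenCV 4.12 (cv2) and the standard library are available. Lean on these libraries where they do the work, as an engineer would, in place of code of your own. Each camera call takes 0.05 s, during which the arm holds its last target. There are 200 camera calls.

## Working session

There is one attempt and no reset: what is moved stays moved. The work goes in short steps, Python scripts to look and compute and a shell command to move; the robot and the scene stay as the last step left them, time stands still between calls to the robot, and variables do not carry over. Pictures are saved under pics/ and viewed, at most 10 in all, crops included, and the job is handed in when it is done.

```bash
mkdir -p pics; ls; cat > h.py <<'E'
import numpy as np,cv2
from workcell import manip,eyes
from scipy.spatial.transform import Rotation as R
E
python3 - <<'E'
from h import *
s=manip.sense();print({k:np.round(v,3) for k,v in s.items()})
for n in("top","scene"):
    c=eyes.read_camera(n);cv2.imwrite(f"pics/{n}.png",c["image"][...,::-1])
    np.savez(f"{n}.npz",**{k:np.array(v) for k,v in c.items()})
    print(n,c["K"],c["position"],c["orientation"])
E
```

```text
pics
{'clock': np.float64(0.0), 'q': array([-1.361,  0.427,  0.074,  1.607, -0.034,  1.111, -0.067]), 'joint_velocities': array([0.   , 0.   , 0.   , 0.   , 0.   , 0.001, 0.002]), 'joint_torque': array([-1.0000e-03, -9.3584e+01,  3.6660e+00, -4.5416e+01, -4.9000e-02,
        2.1000e-02,  0.0000e+00]), 'tcp_pos': array([0.237, 0.632, 0.205]), 'eef_rot': array([-3.14 ,  0.   ,  2.783]), 'ft_force': array([ 0.613, -1.183, -0.195]), 'moment': array([-0.038, -0.053,  0.051]), 'grasp_force': np.float64(0.0), 'finger_gap': np.float64(0.997)}
top [[506.81199822   0.         315.59262016]
 [  0.         506.81199822 243.1978625 ]
 [  0.           0.           1.        ]] [ 0.48816459 -0.01330151  1.12719792] [-3.08921808  0.01960399 -1.5701149 ]
scene [[457.67319302   0.         318.93360393]
 [  0.         457.67319302 241.35633217]
 [  0.           0.           1.        ]] [ 1.07594799 -0.28849173  0.7968171 ] [-2.46363898 -0.0047761   1.09165733]
```

View pics/top.png

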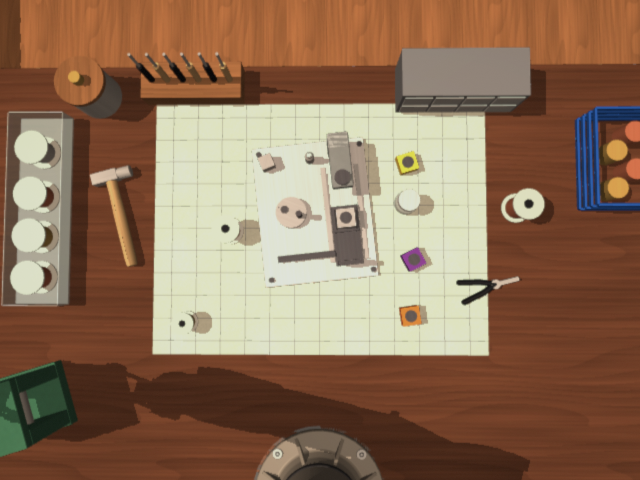

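View pics/scene.png

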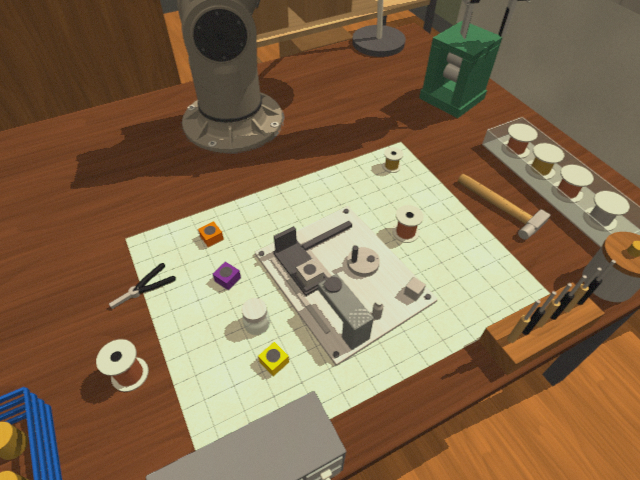

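The plate lies at about (253,150)–(379,286) in the top view. The cam is at (292,212), the slide tail at about (348,263), and the block that counts is at (346,216). Look-alikes for the block are orange (411,316), purple (414,259) and yellow (407,162). Next I'll look at enlarged crops.

```bash
python3 - <<'E'
import cv2
a=cv2.imread("pics/top.png")[125:295,240:395];b=cv2.imread("pics/scene.png")[200:360,250:440]
cv2.imwrite("pics/tc.png",cv2.resize(a,None,fx=3.5,fy=3.5,interpolation=cv2.INTER_CUBIC))
cv2.imwrite("pics/sc.png",cv2.resize(b,None,fx=3.5,fy=3.5,interpolation=cv2.INTER_CUBIC))
E
```

```text
(no output)
```

View pics/tc.png

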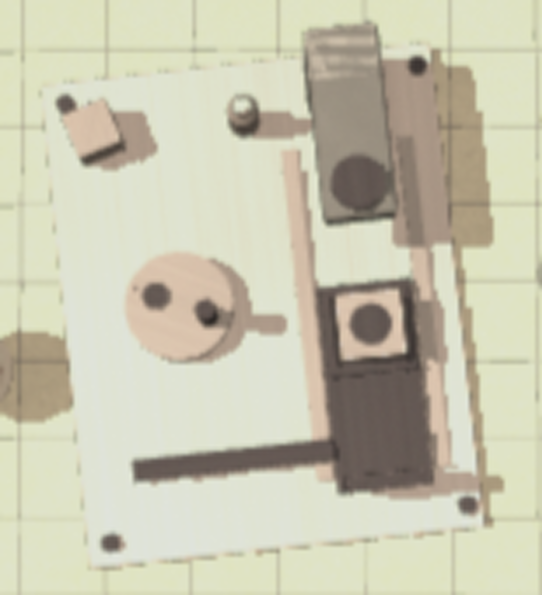

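View pics/sc.png

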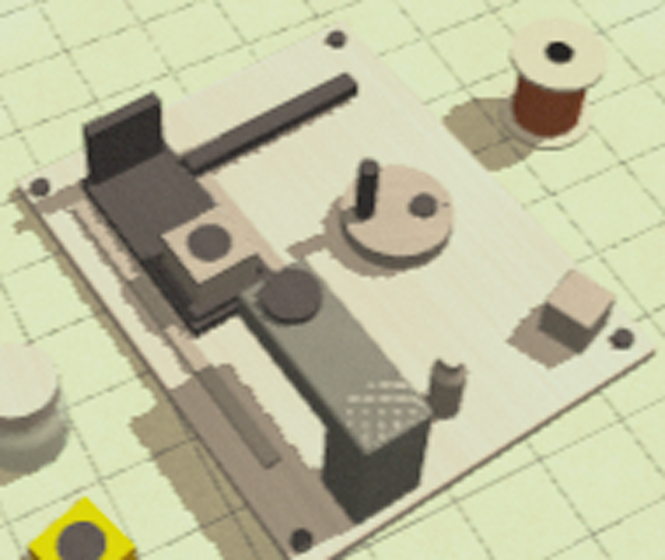

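The crops show the pivot cap at (155,296), the post top at about (207,312), and the plate corners at (42,88), (430,46), (485,524) and (92,568). I'll fit the fixture pose from these.

```bash
cat >> h.py <<'E'
def ray(n,u,v,z):
    c=np.load(n+".npz");M=R.from_euler("xyz",c["orientation"]).as_matrix();p=c["position"]
    d=M@np.linalg.inv(c["K"])@[u,v,1];return (p+d*(z-p[2])/d[2])[:2]
def tw(u,v,z): return ray("top",240+u/3.5-.36,125+v/3.5-.36,z)
def sw(u,v,z): return ray("scene",250+u/3.5-.36,200+v/3.5-.36,z)
E
python3 - <<'E'
from h import *
P=np.array([[160,125],[160,-125],[-150,-125],[-150,125]])/1e3
def fit(W):
    a=P-P.mean(0);b=W-W.mean(0);H=a.T@b
    th=np.arctan2(H[0,1]-H[1,0],H[0,0]+H[1,1]);c,s=np.cos(th),np.sin(th);M=np.array([[c,-s],[s,c]])
    t=W.mean(0)-M@P.mean(0);return th,M,t,np.round((W-(P@M.T+t))*1e3,1)
T=fit(np.array([tw(42,88,.012),tw(430,46,.012),tw(485,524,.012),tw(92,568,.012)]))
S=fit(np.array([sw(655,352,.012),sw(295,562,.012),sw(17,188,.012),sw(335,28,.012)]))
for n,(th,M,t,e) in(("T",T),("S",S)):print(n,th,t,e.tolist())
th,M,t,_=T
L=lambda w:np.round(M.T@(w-t)*1e3,1)
pv=tw(155,296,.0285);po=tw(207,311,.072)
pv2=sw(424,205,.0285);po2=sw(369,165,.072)
print("pivot",pv,L(pv),pv2,L(pv2),"post",po,L(po),po2,L(po2))
print("tail R top", L(tw(338,490,.072)),L(tw(434,482,.072)))
print("spoolA",L(ray("top",226,229,.06)),"punch",L(tw(243,104,.05)))
E
```

```text
T 0.10911713474995469 [0.61136239 0.0106827 ] [[-1.4, -0.9], [-2.7, 0.6], [2.3, 1.2], [1.8, -0.9]]
S 0.110165073814692 [0.61315111 0.0053779 ] [[0.1, -1.3], [-10.0, 3.6], [5.0, 2.8], [4.9, -5.2]]
pivot [0.620028  0.0774278] [15.9 65.4] [0.61852167 0.07567943] [14.2 63.8] post [0.60574084 0.04265835] [-2.1 32.4] [0.60536295 0.04194377] [-2.6 31.7]
tail R top [-116.9  -33.6] [-118.4  -90.8]
spoolA [-16.5 189.8] punch [125.   -2.3]
```

The fit is good: the pivot lands at (15,65) and the post is 37 mm from it, giving a cam angle of about 4.23 rad, so the short way is anticlockwise. I'll straddle the post with partly open fingers and carry it round the pivot, turning the tool with it.

```bash
cat >> h.py <<'E'
TH=.1093;T0=np.array([.6117,.0095])
def fx(x,y): c,s=np.cos(TH),np.sin(TH);return T0+np.array([c*x-s*y,s*x+c*y])/1e3
def loc(w): c,s=np.cos(TH),np.sin(TH);return np.array([[c,s],[-s,c]])@(np.array(w[:2])-T0)*1e3
def go(p,yaw,base=None):
    "row numbers for the TCP to world p, tool down at yaw (rad), from base pose"
    s=base or manip.sense();A=R.from_euler("xyz",s["eef_rot"]);d=A.inv().apply(np.array(p)-s["tcp_pos"])/.3
    r=(A.inv()*R.from_euler("xyz",[np.pi,0,yaw])).as_rotvec()/(np.pi/2);return np.round(d,3),np.round(r,3)
def arc(a,rad=36): # tcp on circle at cam angle a (deg), tool y along tangent
    return fx(15+rad*np.cos(np.radians(a)),65+rad*np.sin(np.radians(a))),np.radians(a+180)+TH
E
python3 - <<'E'
from h import *
print(fx(15,65)); p,y=arc(-117.5);print(p,np.degrees(y));print(go([*p,.16],y))
E
python3 -m crank '[{"dx":-0.92,"dy":-0.7,"jaw":0.4},{"dx":-0.92,"dy":-0.7,"jaw":0.4},{"dx":-0.92,"dy":-0.7,"jaw":0.4},{"dx":-0.92,"dy":-0.7,"jaw":0.4},{"dx":-0.92,"dy":-0.7,"jaw":0.4},{"dx":-0.92,"dy":-0.7,"jaw":0.4},{"dx":-0.92,"dy":-0.7,"jaw":0.4},{"dx":-0.92,"dy":-0.7,"jaw":0.4}]' 20
python3 - <<'E'
from h import *
p,y=arc(-117.5);print(go([*p,.16],y))
E
```

```text
[0.61952013 0.07574836]
[0.60647964 0.04219325] 68.7624287007799
(array([-1.843, -1.407,  0.151]), array([-1.000e-03,  1.000e-03,  1.008e+00]))
(array([-1.843, -1.407,  0.151]), array([-1.000e-03,  1.000e-03,  1.008e+00]))schema error: expected keys dx, dy, dz, ax, ay, az, jaw
```

```bash

python3 -m crank '[{"dx":-0.92,"dy":-0.7,"dz":0,"ax":0,"ay":0,"az":0.5,"jaw":0.4},{"dx":-0.92,"dy":-0.7,"dz":0,"ax":0,"ay":0,"az":0.5,"jaw":0.4},{"dx":-0.92,"dy":-0.7,"dz":0,"ax":0,"ay":0,"az":0.5,"jaw":0.4},{"dx":-0.92,"dy":-0.7,"dz":0,"ax":0,"ay":0,"az":0.5,"jaw":0.4},{"dx":-0.92,"dy":-0.7,"dz":0,"ax":0,"ay":0,"az":0.5,"jaw":0.4},{"dx":-0.92,"dy":-0.7,"dz":0,"ax":0,"ay":0,"az":0.5,"jaw":0.4},{"dx":-0.92,"dy":-0.7,"dz":0,"ax":0,"ay":0,"az":0.5,"jaw":0.4},{"dx":-0.92,"dy":-0.7,"dz":0,"ax":0,"ay":0,"az":0.5,"jaw":0.4}]' 20
python3 - <<'E'
from h import *
p,y=arc(-117.5);print(go([*p,.16],y))
E
```

```text
clock: 1.1
tcp_pos: [0.4212, 0.3391, 0.2053]
eef_rot: [-3.141, -0.0, 1.998]
ft_force: [0.4, 0.1, -0.5]
finger_gap: 0.401
grasp_force: 0.0
(array([-1.157,  0.152,  0.151]), array([-0.   , -0.   ,  0.508]))
```

```bash

python3 -m crank '[{"dx":-0.8,"dy":0.1,"dz":0,"ax":0,"ay":0,"az":0.508,"jaw":0.4},{"dx":-0.8,"dy":0.1,"dz":0,"ax":0,"ay":0,"az":0.508,"jaw":0.4},{"dx":-0.8,"dy":0.1,"dz":0,"ax":0,"ay":0,"az":0.508,"jaw":0.4},{"dx":-0.8,"dy":0.1,"dz":0,"ax":0,"ay":0,"az":0.508,"jaw":0.4},{"dx":-0.8,"dy":0.1,"dz":0,"ax":0,"ay":0,"az":0.508,"jaw":0.4},{"dx":-0.8,"dy":0.1,"dz":0,"ax":0,"ay":0,"az":0.508,"jaw":0.4}]'
python3 - <<'E'
from h import *
p,y=arc(-117.5);print(go([*p,.15],y))
E
```

```text
clock: 1.85
tcp_pos: [0.5481, 0.1335, 0.2051]
eef_rot: [-3.141, 0.0, 1.201]
ft_force: [-0.5, 1.0, 0.2]
finger_gap: 0.397
grasp_force: 0.0
(array([-0.213,  0.292,  0.184]), array([-0.   ,  0.   ,  0.001]))
```

```bash

python3 -m crank '[{"dx":-0.213,"dy":0.292,"dz":0.184,"ax":0,"ay":0,"az":0,"jaw":0.4},{"dx":-0.213,"dy":0.292,"dz":0.184,"ax":0,"ay":0,"az":0,"jaw":0.4},{"dx":-0.213,"dy":0.292,"dz":0.184,"ax":0,"ay":0,"az":0,"jaw":0.4},{"dx":-0.213,"dy":0.292,"dz":0.184,"ax":0,"ay":0,"az":0,"jaw":0.4},{"dx":-0.213,"dy":0.292,"dz":0.184,"ax":0,"ay":0,"az":0,"jaw":0.4}]'
python3 - <<'E'
from h import *
s=manip.sense();c=eyes.read_camera("wrist");cv2.imwrite("pics/w1.png",c["image"][...,::-1])
A=R.from_euler("xyz",s["eef_rot"]).as_matrix();Mt=np.array(c["mount"])
def px(w):
    t=A.T@(np.array(w)-s["tcp_pos"]);k=np.linalg.inv(Mt)@[*t,1];q=c["K"]@k[:3];return np.round(q[:2]/q[2],1)
p,y=arc(-117.5)
print("post",px([*p,.072]),"pivot",px([*fx(15,65),.0285]),"tcp",px(s["tcp_pos"]))
print(go([*p,.038],y))
E
```

```text
clock: 2.48
tcp_pos: [0.6066, 0.0432, 0.1508]
eef_rot: [3.141, -0.001, 1.203]
ft_force: [0.4, -0.1, 1.5]
finger_gap: 0.401
grasp_force: 0.0
post [319.9 247.9] pivot [320.  193.8] tcp [319.7 284.8]
(array([-0.003,  0.   ,  0.376]), array([ 0.   , -0.001,  0.001]))
```

View pics/w1.png

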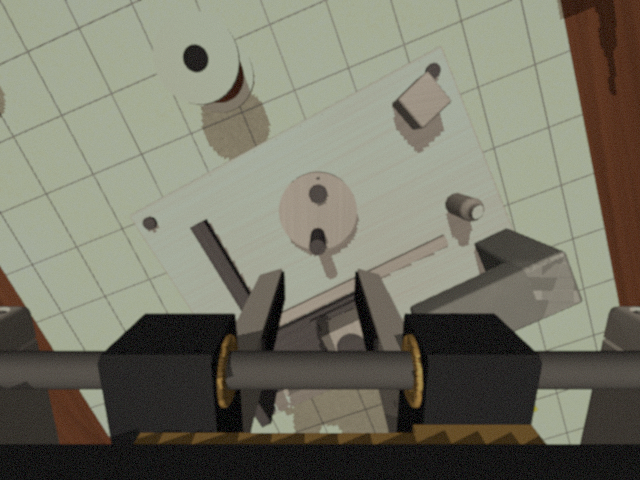

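The close view agrees with the prediction: post top at (318,248) and pivot at (318,194). I'll descend around the post and narrow the jaw.

```bash

python3 -m crank '[{"dx":-0.003,"dy":0,"dz":0.18,"ax":0,"ay":0,"az":0,"jaw":0.4},{"dx":-0.003,"dy":0,"dz":0.3,"ax":0,"ay":0,"az":0,"jaw":0.4},{"dx":-0.003,"dy":0,"dz":0.376,"ax":0,"ay":0,"az":0,"jaw":0.4},{"dx":-0.003,"dy":0,"dz":0.376,"ax":0,"ay":0,"az":0,"jaw":0.4},{"dx":-0.003,"dy":0,"dz":0.376,"ax":0,"ay":0,"az":0,"jaw":0.25},{"dx":-0.003,"dy":0,"dz":0.376,"ax":0,"ay":0,"az":0,"jaw":0.25},{"dx":-0.003,"dy":0,"dz":0.376,"ax":0,"ay":0,"az":0,"jaw":0.25}]'
python3 - <<'E'
from h import *
b=manip.sense()
for a in [*range(-108,5,8),8]:
    p,y=arc(a);d,r=go([*p,.038],y,b);print(a,d,r)
E
```

```text
clock: 3.4
tcp_pos: [0.6068, 0.0404, 0.0383]
eef_rot: [3.141, -0.001, 1.2]
ft_force: [-0.0, -0.6, -1.2]
finger_gap: 0.249
grasp_force: 0.0
-108 [0.007 0.017 0.001] [ 0.001 -0.    -0.106]
-100 [0.011 0.033 0.001] [ 0.001 -0.    -0.195]
-92 [0.017 0.048 0.001] [ 0.001 -0.    -0.284]
-84 [0.025 0.063 0.001] [ 0.001 -0.    -0.373]
-76 [0.035 0.076 0.001] [ 0.001 -0.    -0.461]
-68 [0.047 0.088 0.001] [ 0.001 -0.    -0.55 ]
-60 [0.061 0.098 0.001] [ 0.001 -0.    -0.639]
-52 [0.075 0.106 0.001] [ 0.001 -0.    -0.728]
-44 [0.091 0.112 0.001] [ 0.001 -0.    -0.817]
-36 [0.107 0.115 0.001] [ 0.001 -0.    -0.906]
-28 [0.124 0.117 0.001] [ 0.001  0.    -0.995]
-20 [0.141 0.116 0.001] [ 1.000e-03  0.000e+00 -1.084e+00]
-12 [0.157 0.112 0.001] [ 1.000e-03  0.000e+00 -1.173e+00]
-4 [0.173 0.107 0.001] [ 1.000e-03  0.000e+00 -1.261e+00]
4 [0.188 0.099 0.001] [ 1.00e-03  0.00e+00 -1.35e+00]
8 [0.195 0.094 0.001] [ 1.000e-03  0.000e+00 -1.395e+00]
```

```bash

python3 -m crank '[{"dx":0.007,"dy":0.017,"dz":0,"ax":0,"ay":0,"az":-0.106,"jaw":0.25},{"dx":0.011,"dy":0.033,"dz":0,"ax":0,"ay":0,"az":-0.195,"jaw":0.25},{"dx":0.017,"dy":0.048,"dz":0,"ax":0,"ay":0,"az":-0.284,"jaw":0.25},{"dx":0.025,"dy":0.063,"dz":0,"ax":0,"ay":0,"az":-0.373,"jaw":0.25},{"dx":0.035,"dy":0.076,"dz":0,"ax":0,"ay":0,"az":-0.461,"jaw":0.25},{"dx":0.047,"dy":0.088,"dz":0,"ax":0,"ay":0,"az":-0.55,"jaw":0.25},{"dx":0.061,"dy":0.098,"dz":0,"ax":0,"ay":0,"az":-0.639,"jaw":0.25},{"dx":0.075,"dy":0.106,"dz":0,"ax":0,"ay":0,"az":-0.728,"jaw":0.25},{"dx":0.091,"dy":0.112,"dz":0,"ax":0,"ay":0,"az":-0.817,"jaw":0.25},{"dx":0.107,"dy":0.115,"dz":0,"ax":0,"ay":0,"az":-0.906,"jaw":0.25},{"dx":0.107,"dy":0.115,"dz":0,"ax":0,"ay":0,"az":-0.906,"jaw":0.25}]'
python3 - <<'E'
from h import *
b=manip.sense();p,y=arc(-36);print(p,y)
for a in [-28,-20,-12,-4,4,8]:
    p,y=arc(a);d,r=go([*p,.038],y,b);print(a,d,r)
E
```

```text
clock: 4.78
tcp_pos: [0.6495, 0.057, 0.0375]
eef_rot: [-3.14, -0.001, 2.624]
ft_force: [-3.8, -2.1, -0.4]
finger_gap: 0.249
grasp_force: 1.5
[0.65077916 0.05789135] 2.6225741228718347
-28 [-0.001  0.021 -0.002] [-0.001 -0.001 -0.088]
-20 [ 0.002  0.038 -0.002] [-0.001 -0.001 -0.177]
-12 [ 0.008  0.054 -0.002] [-0.001 -0.001 -0.266]
-4 [ 0.016  0.068 -0.002] [-0.001 -0.001 -0.354]
4 [ 0.026  0.082 -0.002] [-0.    -0.001 -0.443]
8 [ 0.031  0.088 -0.002] [-0.    -0.001 -0.488]
```

```bash

python3 -m crank '[{"dx":-0.001,"dy":0.021,"dz":0,"ax":0,"ay":0,"az":-0.088,"jaw":0.25},{"dx":0.002,"dy":0.038,"dz":0,"ax":0,"ay":0,"az":-0.177,"jaw":0.25},{"dx":0.008,"dy":0.054,"dz":0,"ax":0,"ay":0,"az":-0.266,"jaw":0.25},{"dx":0.016,"dy":0.068,"dz":0,"ax":0,"ay":0,"az":-0.354,"jaw":0.25},{"dx":0.026,"dy":0.082,"dz":0,"ax":0,"ay":0,"az":-0.443,"jaw":0.25},{"dx":0.034,"dy":0.09,"dz":0,"ax":0,"ay":0,"az":-0.5,"jaw":0.25},{"dx":0.034,"dy":0.09,"dz":0,"ax":0,"ay":0,"az":-0.5,"jaw":0.25},{"dx":0.034,"dy":0.09,"dz":0,"ax":0,"ay":0,"az":-0.5,"jaw":0.25}]'
python3 - <<'E'
from h import *
b=manip.sense();l=loc(b["tcp_pos"]);print(l,np.degrees(np.arctan2(l[1]-65,l[0]-15)))
p,y=arc(0);print(go([*p,.038],y))
c=eyes.read_camera("top");im=c["image"][125:295,240:395,::-1];cv2.imwrite("pics/t2.png",cv2.resize(im,None,fx=3.5,fy=3.5,interpolation=cv2.INTER_CUBIC))
E
```

```text
clock: 5.78
tcp_pos: [0.6547, 0.0847, 0.0374]
eef_rot: [-3.14, -0.001, -2.877]
ft_force: [0.6, -4.9, -2.0]
finger_gap: 0.249
grasp_force: 2.7
[50.94217625 70.05175538] 8.000643934255226
(array([ 0.002, -0.017, -0.002]), array([-0.001, -0.   ,  0.099]))
```

The TCP is at +8°, so the cam should be at about 0° with the post against the trailing finger. I'll centre on the post, open, and lift.

```bash

python3 -m crank '[{"dx":0,"dy":-0.016,"dz":0,"ax":0,"ay":0,"az":0,"jaw":0.25},{"dx":0,"dy":-0.016,"dz":0,"ax":0,"ay":0,"az":0,"jaw":0.4},{"dx":0,"dy":-0.016,"dz":0,"ax":0,"ay":0,"az":0,"jaw":0.4},{"dx":0,"dy":-0.016,"dz":-0.2,"ax":0,"ay":0,"az":0,"jaw":0.4},{"dx":0,"dy":-0.016,"dz":-0.4,"ax":0,"ay":0,"az":0,"jaw":0.4},{"dx":0,"dy":-0.016,"dz":-0.4,"ax":0,"ay":0,"az":0,"jaw":0.0},{"dx":0,"dy":-0.016,"dz":-0.4,"ax":0,"ay":0,"az":0,"jaw":0.0}]'
python3 - <<'E'
from h import *
s=manip.sense();c=eyes.read_camera("wrist");cv2.imwrite("pics/w2.png",c["image"][...,::-1])
A=R.from_euler("xyz",s["eef_rot"]).as_matrix();Mt=np.array(c["mount"])
def px(w):
    t=A.T@(np.array(w)-s["tcp_pos"]);k=np.linalg.inv(Mt)@[*t,1];q=c["K"]@k[:3];return np.round(q[:2]/q[2],1)
for a in(-20,0,20):print("post",a,px([*arc(a)[0],.072]),"pivot",px([*fx(15,65),.0285]))
for x in(-150,-145):print(x,go([*fx(x,-65),.16],np.pi/2+TH),go([*fx(x,-65),.045],np.pi/2+TH))
E
```

```text
clock: 6.7
tcp_pos: [0.6558, 0.0817, 0.1575]
eef_rot: [3.142, 0.0, -2.875]
ft_force: [0.3, -0.3, 0.2]
finger_gap: 0.225
grasp_force: 0.0
post -20 [301.6 237.8] pivot [323.5 190.9]
post 0 [316.8 242.9] pivot [323.5 190.9]
post 20 [332.8 242.6] pivot [323.5 190.9]
-150 (array([ 0.732, -0.329, -0.01 ]), array([-1.0e-03, -1.0e-03,  1.1e+00])) (array([ 0.731, -0.329,  0.373]), array([-1.0e-03, -1.0e-03,  1.1e+00]))
-145 (array([ 0.715, -0.331, -0.01 ]), array([-1.0e-03, -1.0e-03,  1.1e+00])) (array([ 0.715, -0.332,  0.373]), array([-1.0e-03, -1.0e-03,  1.1e+00]))
```

View pics/w2.png

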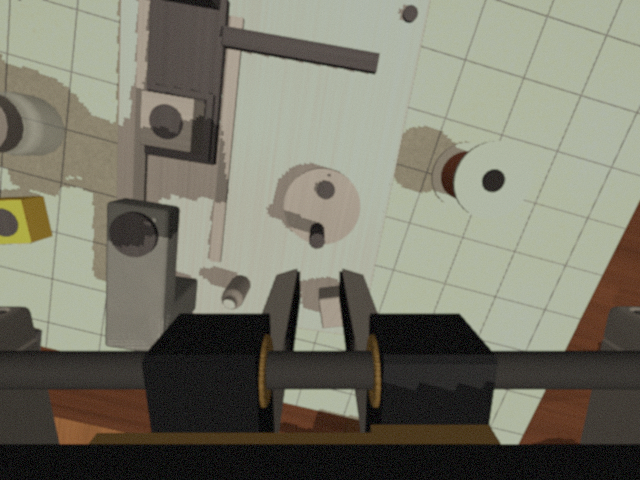

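The post top is at (317,243), which matches cam angle 0 (predicted (316.8,242.9)), and the slide is still back. Next I move behind the tail plate with the jaw shut and the tool's y across the tail.

```bash

python3 -m crank '[{"dx":0.732,"dy":-0.329,"dz":0,"ax":0,"ay":0,"az":0.1,"jaw":0},{"dx":0.732,"dy":-0.329,"dz":0,"ax":0,"ay":0,"az":0.1,"jaw":0},{"dx":0.732,"dy":-0.329,"dz":0,"ax":0,"ay":0,"az":0.1,"jaw":0},{"dx":0.732,"dy":-0.329,"dz":0,"ax":0,"ay":0,"az":0.1,"jaw":0},{"dx":0.732,"dy":-0.329,"dz":0,"ax":0,"ay":0,"az":0.1,"jaw":0},{"dx":0.732,"dy":-0.329,"dz":0,"ax":0,"ay":0,"az":0.1,"jaw":0},{"dx":0.732,"dy":-0.329,"dz":0,"ax":0,"ay":0,"az":0.1,"jaw":0}]'
python3 - <<'E'
from h import *
s=manip.sense();c=eyes.read_camera("wrist");cv2.imwrite("pics/w3.png",c["image"][...,::-1])
A=R.from_euler("xyz",s["eef_rot"]).as_matrix();Mt=np.array(c["mount"])
def px(w):
    t=A.T@(np.array(w)-s["tcp_pos"]);k=np.linalg.inv(Mt)@[*t,1];q=c["K"]@k[:3];return np.round(q[:2]/q[2],1)
print(px([*fx(-120,-40),.072]),px([*fx(-120,-90),.072]),loc(s["tcp_pos"]))
print(go([*fx(-150,-65),.045],np.pi+TH))
E
```

```text
clock: 7.62
tcp_pos: [0.4707, -0.0708, 0.157]
eef_rot: [3.141, -0.001, -3.031]
ft_force: [-0.3, 0.6, -1.5]
finger_gap: 0.004
grasp_force: 0.0
[349.6 279.5] [287.  279.5] [-148.93434277  -64.41061988]
(array([ 0.003, -0.002,  0.373]), array([ 0.   , -0.   ,  0.001]))
```

View pics/w3.png

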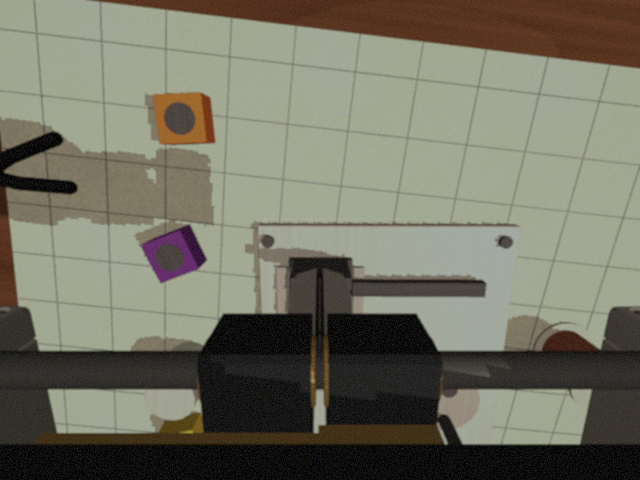

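The tail plate is centred under the fingers (columns 287–351), with the tool about 20 mm clear behind it. Now I descend and push gently.

```bash

python3 -m crank '[{"dx":0.003,"dy":-0.002,"dz":0.2,"ax":0,"ay":0,"az":0,"jaw":0},{"dx":0.003,"dy":-0.002,"dz":0.373,"ax":0,"ay":0,"az":0,"jaw":0},{"dx":0.003,"dy":-0.002,"dz":0.373,"ax":0,"ay":0,"az":0,"jaw":0},{"dx":-0.03,"dy":-0.002,"dz":0.373,"ax":0,"ay":0,"az":0,"jaw":0},{"dx":-0.05,"dy":-0.002,"dz":0.373,"ax":0,"ay":0,"az":0,"jaw":0},{"dx":-0.065,"dy":-0.002,"dz":0.373,"ax":0,"ay":0,"az":0,"jaw":0},{"dx":-0.08,"dy":-0.002,"dz":0.373,"ax":0,"ay":0,"az":0,"jaw":0},{"dx":-0.095,"dy":-0.002,"dz":0.373,"ax":0,"ay":0,"az":0,"jaw":0},{"dx":-0.115,"dy":-0.002,"dz":0.373,"ax":0,"ay":0,"az":0,"jaw":0},{"dx":-0.135,"dy":-0.002,"dz":0.373,"ax":0,"ay":0,"az":0,"jaw":0},{"dx":-0.155,"dy":-0.002,"dz":0.373,"ax":0,"ay":0,"az":0,"jaw":0},{"dx":-0.175,"dy":-0.002,"dz":0.373,"ax":0,"ay":0,"az":0,"jaw":0},{"dx":-0.195,"dy":-0.002,"dz":0.373,"ax":0,"ay":0,"az":0,"jaw":0},{"dx":-0.215,"dy":-0.002,"dz":0.373,"ax":0,"ay":0,"az":0,"jaw":0},{"dx":-0.235,"dy":-0.002,"dz":0.373,"ax":0,"ay":0,"az":0,"jaw":0},{"dx":-0.255,"dy":-0.002,"dz":0.373,"ax":0,"ay":0,"az":0,"jaw":0},{"dx":-0.275,"dy":-0.002,"dz":0.373,"ax":0,"ay":0,"az":0,"jaw":0},{"dx":-0.29,"dy":-0.002,"dz":0.373,"ax":0,"ay":0,"az":0,"jaw":0},{"dx":-0.3,"dy":-0.002,"dz":0.373,"ax":0,"ay":0,"az":0,"jaw":0},{"dx":-0.3,"dy":-0.002,"dz":0.373,"ax":0,"ay":0,"az":0,"jaw":0}]'
python3 -c "
from h import *
print(loc(manip.sense()['tcp_pos']))"
```

```text
clock: 10.18
tcp_pos: [0.5601, -0.0621, 0.0456]
eef_rot: [3.141, 0.001, -3.032]
ft_force: [1.1, 0.7, -0.4]
finger_gap: 0.004
grasp_force: 0.0
[-59.10617037 -65.53074416]
```

```bash

python3 -m crank '[{"dx":-0.01,"dy":0,"dz":0,"ax":0,"ay":0,"az":0,"jaw":0},{"dx":-0.02,"dy":0,"dz":0,"ax":0,"ay":0,"az":0,"jaw":0},{"dx":-0.03,"dy":0,"dz":0,"ax":0,"ay":0,"az":0,"jaw":0},{"dx":-0.038,"dy":0,"dz":0,"ax":0,"ay":0,"az":0,"jaw":0},{"dx":-0.044,"dy":0,"dz":0,"ax":0,"ay":0,"az":0,"jaw":0},{"dx":-0.044,"dy":0,"dz":0,"ax":0,"ay":0,"az":0,"jaw":0}]'
python3 -c "
from h import *
print(loc(manip.sense()['tcp_pos']))"
```

```text
clock: 10.92
tcp_pos: [0.5682, -0.0614, 0.0449]
eef_rot: [3.141, -0.009, -3.033]
ft_force: [-29.2, -0.5, 22.1]
finger_gap: 0.008
grasp_force: 14.4
[-51.02759092 -65.77046851]
```

Firm contact (29 N) at 8 mm. I'll back off and check travel.

```bash

python3 -m crank '[{"dx":0.06,"dy":0,"dz":0,"ax":0,"ay":0,"az":0,"jaw":0},{"dx":0.15,"dy":0,"dz":0,"ax":0,"ay":0,"az":0,"jaw":0},{"dx":0.15,"dy":0,"dz":0,"ax":0,"ay":0,"az":0,"jaw":0},{"dx":0.15,"dy":0,"dz":-0.38,"ax":0,"ay":0,"az":0,"jaw":0},{"dx":0.3,"dy":0,"dz":-0.5,"ax":0,"ay":0,"az":0,"jaw":0},{"dx":0.3,"dy":0,"dz":-0.5,"ax":0,"ay":0,"az":0,"jaw":0},{"dx":0.3,"dy":0,"dz":-0.5,"ax":0,"ay":0,"az":0,"jaw":0}]'
python3 - <<'E'
from h import *
c=eyes.read_camera("scene");im=c["image"][200:360,250:440,::-1];cv2.imwrite("pics/s4.png",cv2.resize(im,None,fx=3.5,fy=3.5,interpolation=cv2.INTER_CUBIC))
# predicted crop pixel of fixture points
M=R.from_euler("xyz",c["orientation"]).as_matrix()
def px(x,y,z): q=c["K"]@M.T@(np.array([*fx(x,y),z])-c["position"]);q=q[:2]/q[2];return np.round((q+.36-[250,200])*3.5)
for t in(0,70,76,80):print(t,"tail rear top L/R",px(t-120,-40,.072),px(t-120,-90,.072),"arm front end top",px(t-85,90,.028))
E
```

```text
clock: 11.8
tcp_pos: [0.4849, -0.0709, 0.1985]
eef_rot: [-3.141, 0.006, -3.033]
ft_force: [0.4, 0.2, -0.0]
finger_gap: 0.004
grasp_force: 0.0
0 tail rear top L/R [154.  89.] [ 81. 125.] arm front end top [359.  84.]
70 tail rear top L/R [218. 166.] [144. 205.] arm front end top [427. 156.]
76 tail rear top L/R [224. 173.] [149. 212.] arm front end top [433. 162.]
80 tail rear top L/R [228. 178.] [153. 217.] arm front end top [437. 167.]
```

View pics/s4.png

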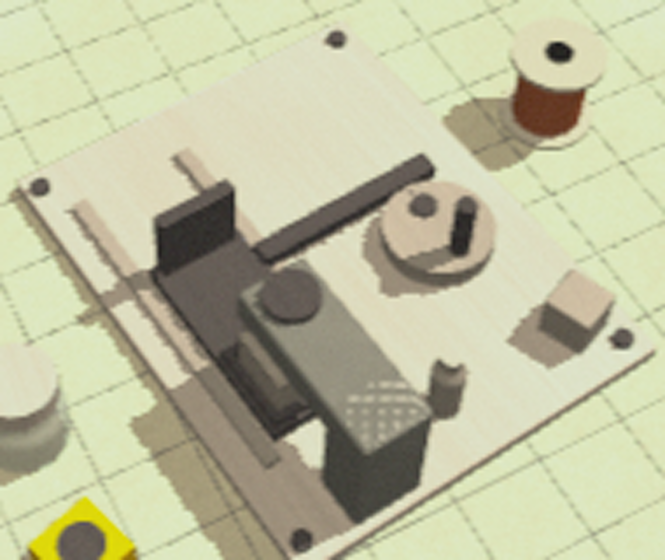

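The scene crop shows the tail's top corners at (230,180) and (155,217), and the arm end at (436,163). That matches the 80 mm prediction. The cam post points forward, the block is seated under the ram, and nothing else has moved, so I'm handing in.

```bash
python3 -c "
from h import *
print(manip.sign_off())"
```

```text
the job is handed in; nothing more can be done
None
```

I turned the cam to its low point, then pushed the slide home (about 80 mm by camera) with the block seated under the ram and nothing else disturbed in view. The job is handed in, but the hand-in returned no verdict.

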